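# Set out the forming stakes by size

### The arm

A 6-joint arm with a two-finger parallel gripper is mounted at the origin on the work surface. World frame = base frame: x ahead of the robot, y to its left, z up, the work surface at z = 0. Lengths are in mm, angles in rad, forces in N, time in s.
With the tool pointing down it reaches from about 350 to 775 mm from the base axis. Payload 7.3 kg.
Tool frame: the origin (TCP) lies midway between the tips of the shut fingers; the grasp point (between the pads) lies 19 mm behind it; z points along the fingers, y is the line along which they close (so a half turn about z gives the same grasp; the last joint's range is limited). The gripper opens to 92 mm and grips with 3 to 60 N. Pads are 19 mm wide; open, the fingers measure 130 mm over their backs; the gripper's body (75 mm by 190 mm) begins 47 mm behind the grasp point.
Start: joints at [-1.48, 0.342, 1.524, -0, 1.275, -0.146], TCP at [123.183, -510.363, 226.741] pointing down, gripper open.
Joint ranges: [-2.53, 2.53], [-0.77, 2.02], [0.04, 2.7], [-1, 4.14], [0.28, 2.66], [-3.11, 3.11]. Speed limits (rad/s): [2.57, 2.57, 3.14, 3.14, 3.14, 3.14].

### API

Orientations are given as [roll, pitch, yaw] about the fixed x, y, z axes, in that order (R = Rz(yaw) Ry(pitch) Rx(roll)).
In Python, from plant import bot gives the robot as it stands.
- The arm moves only by the tool jog_arm, never from a script. Its arguments are lists of equal length, an entry for each row: "dp": the shift along the tool's x, y, z in m, a list of three; "twist": the turn about the tool's z in degrees. A call has 1 to 10 rows; each row shifts and turns the commanded pose from where the row before left it, along the tool's axes as they then stand; what a row does not reach is not made up. A row lasts 1/8 s, in which the tool goes at most 62.5 mm and 10.7 degrees, less where a joint would pass 70% of its speed; a pose out of reach is approached as far as the arm can. A call is refused whole if a number of a shift passes 0.0625 or a number of a turn 10.7, either way. A call with a gripper value outside its range is refused whole. "jaw" is the finger opening in m, from 0 to 0.0918, set as the call begins (left out, the last holds). The fingers move at their own pace and stop on an object; the grip force is fixed at half the most. Time passes only in rows, so rows that do not move let the fingers close. It gives the time, the measured TCP pose, the force, the opening and the grip force at its end, in the units of the state.
- bot.get_obs(): the state, without advancing time (a new reading comes with each control period).
- bot.capture(name): name is "scene" or "top" or "wrist"; returns the picture (420x560x3 uint8, blue, green, red); there is no depth.
- bot.camera_params(name): a dict with "fx", "fy", "cx", "cy" (pixels), "k1" (the pictures are not rectified: a ray, as slopes to the right and down, at radius r is drawn at 1 + k1 r^2 times it, then the intrinsics apply), "R" (3x3) and "t" (3): a world point X has camera coordinates R X + t. Camera axes: x right, y down, z forward; pixel columns grow to the right and rows downward; lengths in mm; the calibration is good to about 2 mm. A picture is of the moment at which its call begins: read the wrist's pose just before it. camera_params takes no time and is no camera call; for the wrist camera it gives the pose at the moment of the call.
- bot.close_job(): hands the job in; it is judged then, once.
Trained networks look in the newest picture that a camera, given by its name, has taken for a name from the list of things; names that differ only in an ending like _2 or _b are one class to them, and where a whole thing is asked for, a point or a joint stands for the part that bears it (a point fixed in the world has none). Each returns a list of dicts, best first, with "confidence" (0 to 1); they miss things now and then, are a little off and sometimes report something else, mostly with a low value. They report only what shows in the picture. A call takes as long as a camera call. They do not tell look-alikes from the thing itself.
- bot.find_in(camera, label): "bbox" ([centre column, centre row, width, height] in pixels, round what is visible of it).
- bot.masks_of(camera, label): "pixels" (420x560 bool, what is visible of it) and "bbox" ([centre column, centre row, width, height] in pixels, round what is visible of it).
The state is a dict: "time": time; "joint_positions": joint angles; "dq": joint speeds; "tau": joint torques, N m; "tool_pos": TCP position; "tcp_rot": TCP orientation; "contact_force": force on the tool from outside, world axes, zero at the start; "moment": the same for the moment, N m; "grip_width": finger opening in mm; "finger_force": force on a finger pad.
Only numpy, scipy, OpenCV 4.12 (cv2) and the standard library are available. Lean on these libraries where they do the work, as an engineer would, in place of code of your own. Each camera call takes 0.05 s, during which the arm holds its last target. There are 200 camera calls.

### The job

Move the four steel forming stakes from their rack into the empty rack, one upright in each bay, in order of thickness: the thickest in the bay next to the steel doming block, then thinner and thinner to the thinnest at the far end. Do not tip any stake over, and leave them all standing still on the bay floors.

Things in the scene. Friction and masses are not known exactly. Their poses are not given: they have to be found in the camera images.
- stake_1_mid (a point): The thinnest and shortest of four loose steel forming stakes: a straight upright round post 12 mm in diameter on a round foot 38 mm in diameter and 8 mm thick, 48 mm tall in all, about 106 g. The point lies on its axis, half-way up; z points up. At the start the four stand in a straight row, in any order, about 66 mm apart, in the bays of the full rack, built like the empty one (floors 18 mm, rims 24 mm above the table).
- stake_2_mid (a point): The second thinnest of four loose steel forming stakes: a straight upright round post 18 mm in diameter on a round foot 38 mm in diameter and 8 mm thick, 56 mm tall in all, about 170 g. The point lies on its axis, half-way up; z points up. At the start the four stand in a straight row, in any order, about 66 mm apart, in the bays of the full rack, built like the empty one (floors 18 mm, rims 24 mm above the table).
- stake_3_mid (a point): The second thickest of four loose steel forming stakes: a straight upright round post 25 mm in diameter on a round foot 38 mm in diameter and 8 mm thick, 64 mm tall in all, about 295 g. The point lies on its axis, half-way up; z points up. At the start the four stand in a straight row, in any order, about 66 mm apart, in the bays of the full rack, built like the empty one (floors 18 mm, rims 24 mm above the table).
- stake_4_mid (a point): The thickest and tallest of four loose steel forming stakes: a straight upright round post 32 mm in diameter on a round foot 38 mm in diameter and 8 mm thick, 72 mm tall in all, about 480 g. The point lies on its axis, half-way up; z points up. At the start the four stand in a straight row, in any order, about 66 mm apart, in the bays of the full rack, built like the empty one (floors 18 mm, rims 24 mm above the table).
- bay_1: Bay number 1 of the four bays in a row of the empty rack: a fixed square shallow wooden box with a cork floor, 66 mm outside, 58 mm inside, 10 mm high in all; origin at the centre of its underside, which lies 14 mm above the table; its inner floor is 4 mm above the origin and its rim 10 mm above it. Its x axis points along the row from bay 1 to bay 4, z up; bays are 66 mm apart. An end bay.
- bay_2: Bay number 2 of the four bays in a row of the empty rack: a fixed square shallow wooden box with a cork floor, 66 mm outside, 58 mm inside, 10 mm high in all; origin at the centre of its underside, which lies 14 mm above the table; its inner floor is 4 mm above the origin and its rim 10 mm above it. Its x axis points along the row from bay 1 to bay 4, z up; bays are 66 mm apart. A middle bay.
- bay_3: Bay number 3 of the four bays in a row of the empty rack: a fixed square shallow wooden box with a cork floor, 66 mm outside, 58 mm inside, 10 mm high in all; origin at the centre of its underside, which lies 14 mm above the table; its inner floor is 4 mm above the origin and its rim 10 mm above it. Its x axis points along the row from bay 1 to bay 4, z up; bays are 66 mm apart. A middle bay.
- bay_4: Bay number 4 of the four bays in a row of the empty rack: a fixed square shallow wooden box with a cork floor, 66 mm outside, 58 mm inside, 10 mm high in all; origin at the centre of its underside, which lies 14 mm above the table; its inner floor is 4 mm above the origin and its rim 10 mm above it. Its x axis points along the row from bay 1 to bay 4, z up; bays are 66 mm apart. An end bay.
- doming_block: Bright steel doming block, a fixed 50 mm cube with round hollows, standing on the table just past one end of the empty rack (either beyond bay 1 or beyond bay 4), 73 mm from the centre of that end bay; a flat wooden bench pin lies past the other end. Origin at the centre of its underside.
There are look-alikes about, which are no part of the job. What is shaped like the part that bears stake_3_mid but blue is not meant.

How it is judged (in metres and radians):
At the end, for the whole second after the job is handed in: Each stake stands upright (0.08 rad) on its own bay's floor in the once-empty rack, within 16 mm of the bay's centre and 4 mm of standing height, thickest next to the doming block, thinner bay by bay; all at rest (0.02 m/s, 0.2 rad/s) (((horizontal distance between doming_block and bay_1 below 0.12 m and horizontal distance between stake_1_mid and bay_4 below 0.016 m and z of stake_1_mid in the frame of bay_4 between 0.024 and 0.032 m and horizontal distance between stake_2_mid and bay_3 below 0.016 m and z of stake_2_mid in the frame of bay_3 between 0.028 and 0.036 m and horizontal distance between stake_3_mid and bay_2 below 0.016 m and z of stake_3_mid in the frame of bay_2 between 0.032 and 0.04 m and horizontal distance between stake_4_mid and bay_1 below 0.016 m and z of stake_4_mid in the frame of bay_1 between 0.036 and 0.044 m) or (horizontal distance between doming_block and bay_4 below 0.12 m and horizontal distance between stake_1_mid and bay_1 below 0.016 m and z of stake_1_mid in the frame of bay_1 between 0.024 and 0.032 m and horizontal distance between stake_2_mid and bay_2 below 0.016 m and z of stake_2_mid in the frame of bay_2 between 0.028 and 0.036 m and horizontal distance between stake_3_mid and bay_3 below 0.016 m and z of stake_3_mid in the frame of bay_3 between 0.032 and 0.04 m and horizontal distance between stake_4_mid and bay_4 below 0.016 m and z of stake_4_mid in the frame of bay_4 between 0.036 and 0.044 m)) and angle between each of stake_1_mid, stake_2_mid, stake_3_mid, stake_4_mid's own z axis and vertical below 0.08 rad and linear speed of each of stake_1, stake_2, stake_3, stake_4 below 0.02 m/s and angular speed of each of stake_1, stake_2, stake_3, stake_4 below 0.2 rad/s); the robot touches nothing.
It fails at once if the thinnest and shortest stake is tipped over (more than 0.8 rad from upright) (angle between stake_1_mid's own z axis and vertical above 0.8 rad).
It fails at once if the second thinnest stake is tipped over (more than 0.8 rad from upright) (angle between stake_2_mid's own z axis and vertical above 0.8 rad).
It fails at once if the second thickest stake is tipped over (more than 0.8 rad from upright) (angle between stake_3_mid's own z axis and vertical above 0.8 rad).
It fails at once if the thickest and tallest stake is tipped over (more than 0.8 rad from upright) (angle between stake_4_mid's own z axis and vertical above 0.8 rad).
It also fails if it takes over 123 s, if anything falls off the work surface, if the arm or the gripper's body presses on something with over 40 N, if the wrist force passes 120 N, or if a joint passes its speed limit or range.

## Working session

There is one attempt and no reset: what is moved stays moved. The work goes in short steps, Python scripts to look and compute and a tool call to move; the robot and the scene stay as the last step left them, time stands still between calls to the robot, and variables do not carry over. Pictures are saved under pics/ and viewed, at most 14 in all, crops included, and the job is handed in when it is done.

Besides the shell and the picture viewer there is one more tool, called after ">>>" as name([rows], argument=value, ...), one row to a line, values as JSON. jog_arm: Moves the arm, as the interface text tells. Its arguments: {"type":"object","properties":{"dp":{"type":"array"},"twist":{"type":"array"},"jaw":{"type":"number"}},"required":["dp","twist"]}

```bash
ls; mkdir -p pics
python3 - <<'E'
from plant import bot
import cv2,numpy as np
for c in ["scene","top"]:
    cv2.imwrite(f"pics/{c}0.png",bot.capture(c))
    p=bot.camera_params(c);print(c,{k:np.round(v,3).tolist() for k,v in p.items()})
    for l in ["stake_1_mid","bay_1","doming_block"]:
        for d in bot.find_in(c,l):print(l,np.round(d["bbox"]),round(d["confidence"],2))
print(bot.get_obs())
E
```

```text
pics
scene {'fx': 426.085, 'fy': 426.085, 'cx': 274.326, 'cy': 203.012, 'k1': -0.009, 'R': [[0.695, 0.719, -0.011], [0.521, -0.514, -0.682], [-0.496, 0.468, -0.732]], 't': [-365.027, -247.175, 1150.04]}
bay_1 [361. 204.  46.  35.] 0.9
bay_1 [335. 189.  41.  30.] 0.67
bay_1 [313. 173.  36.  32.] 0.66
bay_1 [289. 160.  36.  28.] 0.6
doming_block [267. 143.  25.  35.] 0.75
top {'fx': 498.108, 'fy': 498.108, 'cx': 274.521, 'cy': 203.282, 'k1': -0.043, 'R': [[0.016, -1.0, 0.026], [-0.985, -0.02, -0.17], [0.17, -0.023, -0.985]], 't': [-15.244, 552.75, 860.721]}
stake_1_mid [348. 228.  20.  21.] 0.71
bay_1 [195. 267.  36.  36.] 0.78
bay_1 [193. 162.  34.  35.] 0.61
bay_1 [339. 189.  25.  21.] 0.34
doming_block [194. 308.  33.  31.] 0.64
{'time': 0.4, 'joint_positions': array([-1.48001131e+00,  3.42064922e-01,  1.52423672e+00, -8.00344513e-06,
        1.27537342e+00, -1.45978128e-01]), 'dq': array([-2.36152489e-04,  1.11501687e-03, -1.28544436e-03,  1.65616123e-03,
        4.89133692e-04, -7.16278636e-05]), 'tau': array([-1.19951733e-04, -4.30714524e+01, -2.44196784e+01,  7.17857271e-02,
        5.01842913e-02, -3.97252586e-05]), 'tool_pos': array([ 123.16962019, -510.30932956,  226.65898568]), 'tcp_rot': array([-3.14151000e+00, -4.41304821e-06,  2.36765473e-01]), 'contact_force': array([-0.41065707, -0.57965018, -0.22862676]), 'moment': array([-0.02107659,  0.02396442,  0.02167918]), 'finger_force': 0.0, 'grip_width': 92.040738270124}
```

View pics/scene0.png

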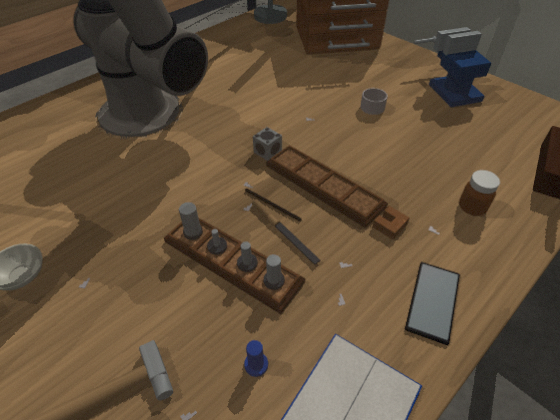

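View pics/top0.png

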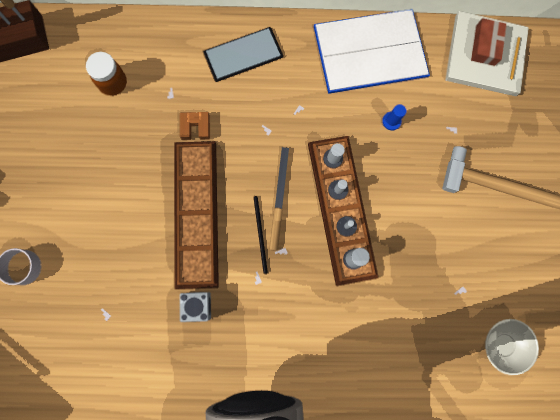

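The top view shows the empty rack at (196,215) with the doming block at its lower end (194,307). The full rack holds, from top to bottom, posts at (335,154), (340,187), (347,226) and (356,259). The blue stake at (395,117) is the look-alike. I'll confirm all this in one enlarged crop.

Run:
```python
import cv2
t=cv2.imread("pics/top0.png")
a=cv2.resize(t[130:295,300:390],None,fx=3.6,fy=3.6,interpolation=cv2.INTER_CUBIC)
b=cv2.resize(t[130:295,160:230],None,fx=3.6,fy=3.6,interpolation=cv2.INTER_CUBIC)
cv2.imwrite("pics/crop1.png",cv2.hconcat([b,a]))
```

```text
(no output)
```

View pics/crop1.png

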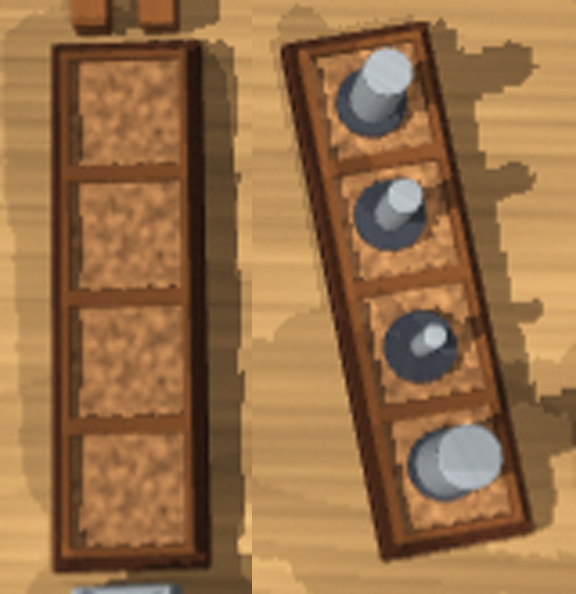

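```bash
cat > h.py <<'E'
from plant import bot
import cv2,numpy as np
def ray(c,uv,z,p=None):
    p=p or bot.camera_params(c); R=np.array(p["R"]);t=np.array(p["t"])
    K=np.array([[p["fx"],0,p["cx"]],[0,p["fy"],p["cy"]],[0,0,1.]])
    s=cv2.undistortPoints(np.array([[uv]],float),K,np.array([p["k1"],0,0,0,0]))[0,0]
    d=R.T@[s[0],s[1],1]; o=-R.T@t
    return (o+d*(z-o[2])/d[2])[:2]
E
python3 - <<'E'
from h import *
f=lambda x,y,xo:((x+.5)/3.6-.5+xo,(y+.5)/3.6-.5+130)
for n,x,y,z in [("S3",388,72,82),("S3f",373,103,26),("S2",405,195,74),("S2f",390,213,26),("S1",434,337,66),("S1f",420,347,26),("S4",470,457,90)]:
    print(n,ray("top",f(x-252,y,300),z).round(1))
for n,x,y in [("TL",66,46),("TR",190,42),("BL",64,558),("BR",193,553),("d12",126,173),("d23",126,297),("d34",126,425)]:
    print(n,ray("top",f(x,y,160),24).round(1))
for n,x,y in [("TL",284,46),("TR",426,24),("BL",384,558),("BR",528,524)]:
    print(n,ray("top",f(x-252,y,300),24).round(1))
print("dome",ray("top",(194,307),50))
E
```

```text
S3 [ 647.  -115.8]
S3f [ 646.  -116.3]
S2 [ 586.2 -125.1]
S2f [ 586.8 -124.9]
S1 [ 516.4 -140.3]
S1f [ 516.4 -140.1]
S4 [ 455.8 -152.8]
TL [671.  180.1]
TR [674.6 114.6]
BL [403.5 168.2]
BR [407.2 103.3]
d12 [602.8 145.4]
d23 [537.3 142.5]
d34 [471.2 139.7]
TL [676.7 -69.1]
TR [ 690.9 -145.3]
BL [ 408.3 -121.2]
BR [ 426.5 -195.3]
dome [365.13814147 133.06920585]
```

Naming the candidates: posts at (335,154), (340,187), (347,226) and (356,259) are stakes 3, 2, 1 and 4. The grey steel and relative diameters fit, and the foot and top projections agree within 1 mm. The blue one at (395,117) is excluded. The bay spacing and the block distance (74 mm) also check out. Setting out to above stake 4.

>>> jog_arm([
  [0.041, -0.027, 0.007],
  [0.041, -0.027, 0.007],
  [0.041, -0.027, 0.007],
  [0.041, -0.027, 0.007],
  [0.041, -0.027, 0.007],
  [0.041, -0.027, 0.007],
  [0.041, -0.027, 0.007],
  [0.041, -0.027, 0.007],
  [0.041, -0.027, 0.007],
  [0.038, -0.026, 0.004],
], twist=[0, 0, 0, 0, 0, 0, 0, 0, 0, 2.6], jaw=0.0918)

```text
time: 1.65
tool_pos: [456.7, -152.0, 159.5]
tcp_rot: [3.141, -0.0, 0.191]
contact_force: [-0.1, -0.7, 0.6]
grip_width: 92.0
finger_force: 0.0
```

>>> jog_arm([
  [0, 0, 0],
  [0, 0, 0],
], twist=[0, 0])

```text
time: 1.9
tool_pos: [455.5, -153.5, 159.7]
tcp_rot: [3.141, 0.001, 0.192]
contact_force: [-0.6, -0.5, 0.2]
grip_width: 91.8
finger_force: 0.0
```

```bash
cat >> h.py <<'E'
def go(x,y,z,yawdeg=None):
    """world target -> tool-frame shift (mm)"""
    o=bot.get_obs();p=o["tool_pos"];w=o["tcp_rot"][2]
    d=np.array([x,y,z])-p;c,s=np.cos(w),np.sin(w)
    print("at",p.round(1),"yaw",np.degrees(w).round(2),"t",round(o["time"],2),"grip",round(o["grip_width"],1),"shift",np.round([c*d[0]+s*d[1],s*d[0]-c*d[1],-d[2]],1))
E
python3 - <<'E'
from h import *
go(455.8,-152.8,45)
p=bot.camera_params("wrist");cv2.imwrite("pics/w1.png",bot.capture("wrist"))
import pickle;pickle.dump(p,open("w1.pkl","wb"))
E
```

```text
at [ 455.5 -153.5  159.7] yaw 11.03 t 1.9 grip 91.8 shift [  0.5  -0.6 114.7]
```

View pics/w1.png

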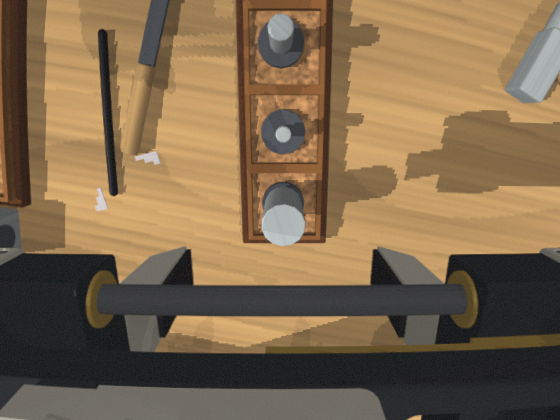

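The wrist view shows the stake 4 top at (284,225), the stake 1 top at (283,133) and the stake 2 top at about (281,27), with the fingers open at either side.

Run:
```python
from h import *
import pickle;p=pickle.load(open("w1.pkl","rb"))
for n,uv,z in [("S4",(284,225),90),("S1",(283,133.5),66),("S2",(281,27),74)]: print(n,ray("wrist",uv,z,p).round(1))
```

```text
S4 [ 454.6 -155.3]
S1 [ 515.6 -142.8]
S2 [ 584.1 -128.1]
```

>>> jog_arm([
  [0, 0, 0.025],
  [0, 0, 0.03],
  [0, 0, 0.03],
  [0, 0, 0.02],
  [0, 0, 0.01],
  [0, 0, 0],
], twist=[0, 0, 0, 0, 0, 0])

```text
time: 2.7
tool_pos: [455.3, -154.0, 44.6]
tcp_rot: [-3.141, 0.001, 0.19]
contact_force: [-0.6, 1.1, -0.1]
grip_width: 91.7
finger_force: 0.0
```

>>> jog_arm([
  [0, 0, 0],
  [0, 0, 0],
  [0, 0, 0],
  [0, 0, 0],
  [0, 0, 0],
  [0, 0, 0],
  [0, 0, 0],
  [0, 0, 0],
], twist=[0, 0, 0, 0, 0, 0, 0, 0], jaw=0.02)

```text
time: 3.7
tool_pos: [456.0, -153.7, 44.8]
tcp_rot: [3.141, -0.001, 0.191]
contact_force: [1.0, -1.9, -1.0]
grip_width: 31.5
finger_force: 30.0
```

>>> jog_arm([
  [0, 0, -0.003],
  [0, 0, -0.01],
  [0, 0, -0.02],
  [0, 0, -0.025],
  [0, 0, -0.02],
  [0, 0, -0.015],
  [0, 0, -0.007],
  [0, 0, 0],
], twist=[0, 0, 0, 0, 0, 0, 0, 0])

```text
time: 4.7
tool_pos: [455.7, -153.3, 145.0]
tcp_rot: [3.141, -0.0, 0.192]
contact_force: [0.4, -0.1, -4.6]
grip_width: 31.5
finger_force: 30.0
```

```bash
python3 -c "
from h import *
go(439.1,137.7,145);print(bot.get_obs()['finger_force'])"
```

```text
at [ 455.7 -153.3  145. ] yaw 10.97 t 4.7 grip 31.5 shift [  39.1 -288.8   -0. ]
29.988738298416138
```

>>> jog_arm([
  [0.004, -0.012, 0],
  [0.004, -0.027, 0],
  [0.004, -0.037, 0],
  [0.004, -0.04, 0],
  [0.004, -0.04, 0],
  [0.004, -0.04, 0],
  [0.004, -0.035, 0],
  [0.004, -0.03, 0],
  [0.004, -0.02, 0],
  [0.003, -0.008, 0],
], twist=[0, 0, 0, 0, 0, 0, 0, 0, 0, 0])

```text
time: 5.95
tool_pos: [438.1, 139.2, 144.1]
tcp_rot: [-3.141, 0.002, 0.193]
contact_force: [0.6, 0.3, -4.0]
grip_width: 31.6
finger_force: 30.0
```

>>> jog_arm([
  [0, 0, 0],
  [0, 0, 0],
  [0, 0, 0],
  [0, 0, 0],
  [0, 0, 0],
], twist=[3, 3, 2.4, 0, 0])

```text
time: 6.58
tool_pos: [438.9, 137.6, 144.5]
tcp_rot: [3.141, 0.001, 0.045]
contact_force: [0.5, 0.9, -5.9]
grip_width: 31.6
finger_force: 30.0
```

Run:
```python
from h import *
go(439.1,137.7,44.8);print(bot.get_obs()['finger_force'])
p=bot.camera_params("wrist");cv2.imwrite("pics/w2.png",bot.capture("wrist"))
import pickle;pickle.dump(p,open("w2.pkl","wb"))
```

```text
at [438.9 137.6 144.5] yaw 2.6 t 6.58 grip 31.6 shift [ 0.2 -0.1 99.7]
29.988960027694702
```

View pics/w2.png

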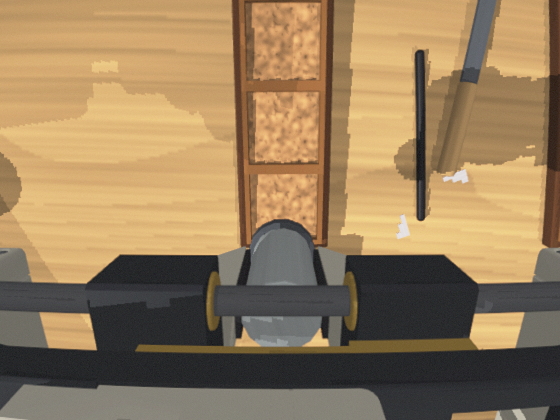

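The held stake hangs upright at (283,290). Dividers show at rows 168 and 85, with the rack spanning columns about 241 to 329.

Run:
```python
from h import *
import pickle;p=pickle.load(open("w2.pkl","rb"))
for uv in [(284,168),(284,85),(324,168),(245,168),(320,85),(245,85)]: print(uv,ray("wrist",uv,24,p).round(1))
```

```text
(284, 168) [470.8 136.9]
(284, 85) [536.1 139.9]
(324, 168) [472.4 103.8]
(245, 168) [469.4 169.1]
(320, 85) [537.4 111.8]
(245, 85) [534.8 170.4]
```

>>> jog_arm([
  [0, 0.001, 0.01],
  [0, 0, 0.02],
  [0, 0, 0.025],
  [0, 0, 0.02],
  [0, 0, 0.013],
  [0, 0, 0.007],
  [0, 0, 0.003],
  [0, 0, 0.001],
  [0, 0, 0],
], twist=[0, 0, 0, 0, 0, 0, 0, 0, 0])

```text
time: 7.75
tool_pos: [439.4, 136.8, 46.1]
tcp_rot: [3.142, -0.001, 0.045]
contact_force: [-0.6, -0.2, -4.4]
grip_width: 32.0
finger_force: 30.0
```

>>> jog_arm([
  [0, 0, 0.001],
  [0, 0, 0],
  [0, 0, 0],
], twist=[0, 0, 0])

```text
time: 8.12
tool_pos: [439.2, 136.8, 44.8]
tcp_rot: [3.142, -0.0, 0.045]
contact_force: [-0.2, -0.7, -4.0]
grip_width: 31.5
finger_force: 30.0
```

>>> jog_arm([
  [0, 0, 0],
  [0, 0, 0],
  [0, 0, 0],
  [0, 0, 0],
  [0, 0, 0],
  [0, 0, 0],
], twist=[0, 0, 0, 0, 0, 0], jaw=0.0918)

```text
time: 8.88
tool_pos: [439.1, 136.7, 44.7]
tcp_rot: [3.142, 0.0, 0.045]
contact_force: [-1.2, -0.2, 0.3]
grip_width: 87.4
finger_force: 0.0
```

>>> jog_arm([
  [0, 0, -0.01],
  [0, 0, -0.02],
  [0, 0, -0.03],
  [0, 0, -0.03],
  [0, 0, -0.01],
  [0, 0, 0],
], twist=[0, 0, 0, 0, 0, 0])

```text
time: 9.62
tool_pos: [439.2, 136.8, 145.0]
tcp_rot: [-3.142, -0.001, 0.045]
contact_force: [0.1, -0.5, -0.6]
grip_width: 91.7
finger_force: 0.0
```

Run:
```python
from h import *
go(646,-116.7,145)
p=bot.camera_params("wrist");cv2.imwrite("pics/w3.png",bot.capture("top"))
```

```text
at [439.2 136.8 145. ] yaw 2.57 t 9.62 grip 91.7 shift [195.2 262.5  -0. ]
```

>>> jog_arm([
  [0.0244, 0.0329, 0],
  [0.0244, 0.0329, 0],
  [0.0244, 0.0329, 0],
  [0.0244, 0.0329, 0],
  [0.0244, 0.0329, 0],
  [0.0244, 0.0329, 0],
  [0.0244, 0.0329, 0],
  [0.0244, 0.0329, 0],
  [0, 0, 0],
  [0, 0, 0],
], twist=[0, 0, 0, 0, 0, 0, 0, 0, -4.2, -4.2])

```text
time: 10.92
tool_pos: [645.2, -117.9, 142.1]
tcp_rot: [-3.14, 0.003, 0.193]
contact_force: [-0.5, -0.0, -0.6]
grip_width: 91.7
finger_force: 0.0
```

>>> jog_arm([
  [0, 0, 0],
  [0, 0, 0],
  [0, 0, 0],
], twist=[0, 0, 0])

```text
time: 11.3
tool_pos: [645.7, -117.3, 144.4]
tcp_rot: [-3.141, 0.0, 0.191]
contact_force: [-0.3, 0.8, 0.0]
grip_width: 91.7
finger_force: 0.0
```

Run:
```python
from h import *
go(645.8,-117.2,40)
p=bot.camera_params("wrist");w=bot.capture("wrist")
import pickle;pickle.dump(p,open("w4.pkl","wb"))
cv2.imwrite("pics/w4.png",cv2.hconcat([w[150:400,180:380],cv2.resize(cv2.imread("pics/w3.png")[220:290,165:225],None,fx=3.571,fy=3.571)]))
```

```text
at [ 645.7 -117.3  144.4] yaw 10.93 t 11.3 grip 91.7 shift [ 1.000e-01 -1.000e-01  1.044e+02]
```

View pics/w4.png

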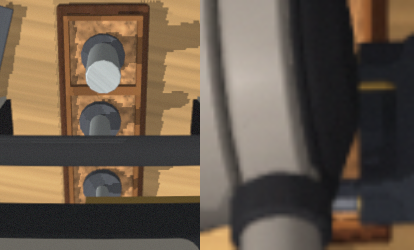

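Stake 3's top is at (283,227) in the wrist view, the same spot stake 4 held when aligned. I'll descend.

>>> jog_arm([
  [0, 0, 0.025],
  [0, 0, 0.03],
  [0, 0, 0.025],
  [0, 0, 0.017],
  [0, 0, 0.007],
  [0, 0, 0],
], twist=[0, 0, 0, 0, 0, 0])

```text
time: 12.1
tool_pos: [646.0, -117.5, 40.8]
tcp_rot: [3.141, -0.0, 0.191]
contact_force: [-0.7, 0.5, 0.0]
grip_width: 91.6
finger_force: 0.0
```

>>> jog_arm([
  [0, 0, 0],
  [0, 0, 0],
  [0, 0, 0],
  [0, 0, 0],
  [0, 0, 0],
  [0, 0, 0],
  [0, 0, 0],
  [0, 0, 0],
], twist=[0, 0, 0, 0, 0, 0, 0, 0], jaw=0.015)

```text
time: 13.1
tool_pos: [645.9, -117.6, 40.7]
tcp_rot: [3.141, -0.0, 0.191]
contact_force: [0.4, -1.6, -0.9]
grip_width: 24.3
finger_force: 30.0
```

>>> jog_arm([
  [0, 0, -0.003],
  [0, 0, -0.01],
  [0, 0, -0.02],
  [0, 0, -0.025],
  [0, 0, -0.02],
  [0, 0, -0.015],
  [0, 0, -0.007],
  [0, 0, 0],
], twist=[0, 0, 0, 0, 0, 0, 0, 0])

```text
time: 14.1
tool_pos: [645.9, -117.4, 140.9]
tcp_rot: [3.141, -0.0, 0.191]
contact_force: [-0.1, 0.3, -2.5]
grip_width: 24.5
finger_force: 30.0
```

```bash
python3 -c "
from h import *
go(505,139.8,141)"
```

```text
at [ 645.9 -117.4  140.9] yaw 10.97 t 14.1 grip 24.5 shift [-8.940e+01 -2.793e+02 -1.000e-01]
```

>>> jog_arm([
  [-0.0036, -0.0112, 0],
  [-0.008, -0.0251, 0],
  [-0.0116, -0.0363, 0],
  [-0.0125, -0.0391, 0],
  [-0.0125, -0.0391, 0],
  [-0.0125, -0.0391, 0],
  [-0.0107, -0.0335, 0],
  [-0.009, -0.0279, 0],
  [-0.0063, -0.0196, 0],
  [-0.0027, -0.0084, 0],
], twist=[0, 0, 0, 0, 0, 0, 0, 0, 0, 0])

```text
time: 15.35
tool_pos: [504.2, 140.7, 140.5]
tcp_rot: [3.141, 0.001, 0.193]
contact_force: [0.7, -0.8, -3.2]
grip_width: 24.5
finger_force: 30.0
```

>>> jog_arm([
  [0, 0, 0],
  [0, 0, 0],
  [0, 0, 0],
  [0, 0, 0],
  [0, 0, 0],
], twist=[3, 3, 2.4, 0, 0])

```text
time: 15.98
tool_pos: [505.1, 139.5, 140.6]
tcp_rot: [3.141, 0.0, 0.045]
contact_force: [0.3, 1.0, -2.9]
grip_width: 24.6
finger_force: 30.0
```

```bash
python3 -c "
from h import *
go(505,139.8,40.8)"
```

```text
at [505.1 139.5 140.6] yaw 2.59 t 15.97 grip 24.6 shift [-0.1 -0.4 99.8]
```

>>> jog_arm([
  [0, 0, 0.01],
  [0, 0, 0.02],
  [0, 0, 0.025],
  [0, 0, 0.02],
  [0, 0, 0.013],
  [0, 0, 0.007],
  [0, 0, 0.003],
  [0, 0, 0.0015],
  [0, 0, 0],
  [0, 0, 0],
], twist=[0, 0, 0, 0, 0, 0, 0, 0, 0, 0])

```text
time: 17.23
tool_pos: [505.2, 139.8, 41.6]
tcp_rot: [3.142, -0.001, 0.045]
contact_force: [-0.6, 0.6, -2.8]
grip_width: 24.7
finger_force: 30.0
```

>>> jog_arm([
  [0, 0, 0.0008],
  [0, 0, 0],
  [0, 0, 0],
], twist=[0, 0, 0])

```text
time: 17.6
tool_pos: [505.2, 139.8, 40.7]
tcp_rot: [3.142, -0.001, 0.045]
contact_force: [-1.1, 0.0, 0.1]
grip_width: 24.7
finger_force: 30.0
```

>>> jog_arm([
  [0, 0, 0],
  [0, 0, 0],
  [0, 0, 0],
  [0, 0, 0],
  [0, 0, 0],
  [0, 0, 0],
], twist=[0, 0, 0, 0, 0, 0], jaw=0.0918)

```text
time: 18.35
tool_pos: [504.9, 139.8, 40.4]
tcp_rot: [3.142, 0.0, 0.045]
contact_force: [-0.5, 0.8, 0.1]
grip_width: 80.2
finger_force: 0.0
```

>>> jog_arm([
  [0, 0, -0.01],
  [0, 0, -0.02],
  [0, 0, -0.03],
  [0, 0, -0.03],
  [0, 0, -0.01],
  [0, 0, 0],
], twist=[0, 0, 0, 0, 0, 0])

```text
time: 19.1
tool_pos: [505.1, 139.8, 140.8]
tcp_rot: [-3.142, -0.001, 0.045]
contact_force: [0.1, 0.6, -0.2]
grip_width: 92.0
finger_force: 0.0
```

```bash
python3 -c "
from h import *
go(585.5,-126.3,140)"
```

```text
at [505.1 139.8 140.8] yaw 2.57 t 19.1 grip 92.0 shift [ 68.4 269.4   0.8]
```

>>> jog_arm([
  [0.0086, 0.0337, 0],
  [0.0086, 0.0337, 0],
  [0.0086, 0.0337, 0],
  [0.0086, 0.0337, 0],
  [0.0086, 0.0337, 0],
  [0.0086, 0.0337, 0],
  [0.0086, 0.0337, 0],
  [0.0084, 0.0337, 0],
  [0, 0, 0],
  [0, 0, 0],
], twist=[0, 0, 0, 0, 0, 0, 0, 0, -4.2, -4.2])

```text
time: 20.35
tool_pos: [584.7, -126.9, 138.3]
tcp_rot: [-3.14, 0.003, 0.193]
contact_force: [0.2, -0.2, -0.2]
grip_width: 91.7
finger_force: 0.0
```

>>> jog_arm([
  [0, 0, 0],
  [0, 0, 0],
  [0, 0, 0],
], twist=[0, 0, 0])

```text
time: 20.72
tool_pos: [585.4, -126.3, 140.1]
tcp_rot: [-3.141, 0.0, 0.191]
contact_force: [0.4, -0.5, -0.4]
grip_width: 92.0
finger_force: 0.0
```

Run:
```python
from h import *
go(585.5,-126.3,36)
w=bot.capture("wrist");cv2.imwrite("pics/w5.png",w[150:400,180:380])
```

```text
at [ 585.4 -126.3  140.1] yaw 10.93 t 20.73 grip 92.0 shift [ 1.000e-01 -0.000e+00  1.041e+02]
```

View pics/w5.png

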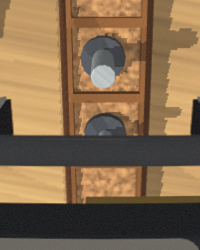

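Stake 2's top is at (283,226) in the wrist view, so it is aligned like the others. I'll descend and grip.

>>> jog_arm([
  [0, 0, 0.025],
  [0, 0, 0.03],
  [0, 0, 0.025],
  [0, 0, 0.017],
  [0, 0, 0.0065],
  [0, 0, 0],
], twist=[0, 0, 0, 0, 0, 0])

```text
time: 21.52
tool_pos: [585.7, -126.6, 37.1]
tcp_rot: [3.141, -0.0, 0.191]
contact_force: [0.3, 0.2, 0.2]
grip_width: 91.6
finger_force: 0.0
```

>>> jog_arm([
  [0, 0, 0],
  [0, 0, 0],
  [0, 0, 0],
  [0, 0, 0],
  [0, 0, 0],
  [0, 0, 0],
  [0, 0, 0],
  [0, 0, 0],
  [0, 0, 0],
], twist=[0, 0, 0, 0, 0, 0, 0, 0, 0], jaw=0.008)

```text
time: 22.65
tool_pos: [585.6, -126.6, 36.9]
tcp_rot: [3.141, -0.0, 0.191]
contact_force: [0.3, -0.7, -0.8]
grip_width: 17.0
finger_force: 30.0
```

>>> jog_arm([
  [0, 0, -0.003],
  [0, 0, -0.01],
  [0, 0, -0.02],
  [0, 0, -0.025],
  [0, 0, -0.02],
  [0, 0, -0.015],
  [0, 0, -0.007],
  [0, 0, 0],
], twist=[0, 0, 0, 0, 0, 0, 0, 0])

```text
time: 23.65
tool_pos: [585.6, -126.5, 137.1]
tcp_rot: [3.141, -0.0, 0.191]
contact_force: [0.4, 0.0, -2.0]
grip_width: 17.4
finger_force: 30.0
```

```bash
python3 -c "
from h import *
go(571,142.6,137)"
```

```text
at [ 585.6 -126.5  137.1] yaw 10.97 t 23.65 grip 17.4 shift [ 3.69e+01 -2.67e+02  1.00e-01]
```

>>> jog_arm([
  [0.0037, -0.0107, 0],
  [0.0037, -0.024, 0],
  [0.0037, -0.0347, 0],
  [0.0037, -0.0374, 0],
  [0.0037, -0.0374, 0],
  [0.0037, -0.0374, 0],
  [0.0037, -0.032, 0],
  [0.0037, -0.0267, 0],
  [0.0037, -0.0187, 0],
  [0.0037, -0.008, 0],
], twist=[0, 0, 0, 0, 0, 0, 0, 0, 0, 0])

```text
time: 24.9
tool_pos: [570.8, 143.8, 136.5]
tcp_rot: [3.142, 0.001, 0.193]
contact_force: [0.7, -1.0, -2.0]
grip_width: 17.6
finger_force: 30.0
```

>>> jog_arm([
  [0, 0, 0],
  [0, 0, 0],
  [0, 0, 0],
  [0, 0, 0],
  [0, 0, 0],
], twist=[3, 3, 2.4, 0, 0])

```text
time: 25.52
tool_pos: [571.2, 142.3, 136.7]
tcp_rot: [3.141, 0.0, 0.045]
contact_force: [0.6, 0.0, -1.5]
grip_width: 17.1
finger_force: 30.0
```

```bash
python3 -c "
from h import *
go(571,142.6,36.9)"
```

```text
at [571.2 142.3 136.7] yaw 2.58 t 25.52 grip 17.1 shift [-0.2 -0.3 99.8]
```

>>> jog_arm([
  [0, 0, 0.01],
  [0, 0, 0.02],
  [0, 0, 0.025],
  [0, 0, 0.02],
  [0, 0, 0.013],
  [0, 0, 0.007],
  [0, 0, 0.003],
  [0, 0, 0.0015],
  [0, 0, 0.0008],
  [0, 0, 0],
], twist=[0, 0, 0, 0, 0, 0, 0, 0, 0, 0])

```text
time: 26.78
tool_pos: [571.3, 142.7, 36.9]
tcp_rot: [3.142, -0.001, 0.045]
contact_force: [-0.0, -0.5, -1.8]
grip_width: 17.3
finger_force: 30.0
```

>>> jog_arm([
  [0, 0, 0],
  [0, 0, 0],
], twist=[0, 0])

```text
time: 27.02
tool_pos: [571.3, 142.6, 36.9]
tcp_rot: [3.142, -0.001, 0.045]
contact_force: [0.2, 0.4, -1.3]
grip_width: 17.6
finger_force: 30.0
```

>>> jog_arm([
  [0, 0, 0.0003],
  [0, 0, 0],
  [0, 0, 0],
  [0, 0, 0],
  [0, 0, 0],
  [0, 0, 0],
  [0, 0, 0],
], twist=[0, 0, 0, 0, 0, 0, 0], jaw=0.0918)

```text
time: 27.9
tool_pos: [571.1, 142.6, 36.3]
tcp_rot: [3.141, -0.0, 0.045]
contact_force: [-0.2, -0.7, 0.5]
grip_width: 82.8
finger_force: 0.0
```

>>> jog_arm([
  [0, 0, -0.01],
  [0, 0, -0.02],
  [0, 0, -0.03],
  [0, 0, -0.03],
  [0, 0, -0.01],
  [0, 0, 0],
], twist=[0, 0, 0, 0, 0, 0])

```text
time: 28.65
tool_pos: [571.3, 142.7, 136.7]
tcp_rot: [3.142, -0.001, 0.045]
contact_force: [0.7, 0.0, -0.2]
grip_width: 91.7
finger_force: 0.0
```

```bash
python3 -c "
from h import *
go(516.2,-141.2,136)"
```

```text
at [571.3 142.7 136.7] yaw 2.57 t 28.65 grip 91.7 shift [-67.7 281.1   0.7]
```

>>> jog_arm([
  [-0.0085, 0.0351, 0],
  [-0.0085, 0.0351, 0],
  [-0.0085, 0.0351, 0],
  [-0.0085, 0.0351, 0],
  [-0.0085, 0.0351, 0],
  [-0.0085, 0.0351, 0],
  [-0.0085, 0.0351, 0],
  [-0.0082, 0.0354, 0],
  [0, 0, 0],
  [0, 0, 0],
], twist=[0, 0, 0, 0, 0, 0, 0, 0, -4.2, -4.2])

```text
time: 29.9
tool_pos: [515.1, -141.5, 134.7]
tcp_rot: [-3.14, 0.002, 0.192]
contact_force: [-0.5, 0.5, 0.2]
grip_width: 91.4
finger_force: 0.0
```

>>> jog_arm([
  [0, 0, 0],
  [0, 0, 0],
  [0, 0, 0],
], twist=[0, 0, 0])

```text
time: 30.28
tool_pos: [516.0, -141.0, 136.0]
tcp_rot: [-3.141, 0.0, 0.191]
contact_force: [-0.2, -0.6, 0.1]
grip_width: 91.8
finger_force: 0.0
```

Run:
```python
from h import *
go(516.2,-141.2,33)
w=bot.capture("wrist");cv2.imwrite("pics/w6.png",cv2.hconcat([w[150:400,180:380],cv2.resize(bot.capture("top")[130:330,155:235],(100,250))]))
```

```text
at [ 516. -141.  136.] yaw 10.94 t 30.27 grip 91.8 shift [  0.2   0.2 103. ]
```

View pics/w6.png

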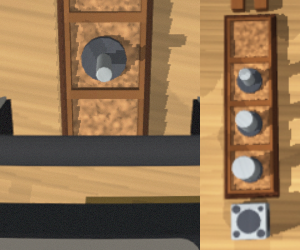

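Stake 1's top is at (284,224), so it is aligned. Three stakes stand in the target rack in the right order.

>>> jog_arm([
  [0, 0, 0.025],
  [0, 0, 0.03],
  [0, 0, 0.025],
  [0, 0, 0.017],
  [0, 0, 0.006],
  [0, 0, 0],
], twist=[0, 0, 0, 0, 0, 0])

```text
time: 31.12
tool_pos: [516.1, -141.2, 33.4]
tcp_rot: [3.142, 0.0, 0.191]
contact_force: [0.2, 0.2, 1.0]
grip_width: 91.8
finger_force: 0.0
```

>>> jog_arm([
  [0, 0, 0],
  [0, 0, 0],
  [0, 0, 0],
  [0, 0, 0],
  [0, 0, 0],
  [0, 0, 0],
  [0, 0, 0],
  [0, 0, 0],
  [0, 0, 0],
  [0, 0, 0],
], twist=[0, 0, 0, 0, 0, 0, 0, 0, 0, 0], jaw=0.004)

```text
time: 32.38
tool_pos: [516.1, -141.3, 33.3]
tcp_rot: [3.141, -0.0, 0.191]
contact_force: [-0.5, 0.0, -0.2]
grip_width: 11.5
finger_force: 30.0
```

>>> jog_arm([
  [0, 0, -0.003],
  [0, 0, -0.01],
  [0, 0, -0.02],
  [0, 0, -0.025],
  [0, 0, -0.02],
  [0, 0, -0.015],
  [0, 0, -0.007],
  [0, 0, 0],
], twist=[0, 0, 0, 0, 0, 0, 0, 0])

```text
time: 33.38
tool_pos: [516.1, -141.2, 133.5]
tcp_rot: [3.141, -0.0, 0.191]
contact_force: [-0.2, 0.2, -1.5]
grip_width: 11.1
finger_force: 30.0
```

```bash
python3 -c "
from h import *
go(636.9,145.4,134)"
```

```text
at [ 516.1 -141.2  133.5] yaw 10.96 t 33.38 grip 11.1 shift [ 173.1 -258.4   -0.5]
```

>>> jog_arm([
  [0.0069, -0.0103, 0],
  [0.0156, -0.0233, 0],
  [0.0225, -0.0336, 0],
  [0.0242, -0.0362, 0],
  [0.0242, -0.0362, 0],
  [0.0242, -0.0362, 0],
  [0.0208, -0.031, 0],
  [0.0173, -0.0258, 0],
  [0.0121, -0.0181, 0],
  [0.0052, -0.0078, 0],
], twist=[0, 0, 0, 0, 0, 0, 0, 0, 0, 0])

```text
time: 34.62
tool_pos: [636.3, 147.4, 132.1]
tcp_rot: [-3.141, 0.002, 0.193]
contact_force: [0.0, 0.3, -1.3]
grip_width: 11.4
finger_force: 30.0
```

>>> jog_arm([
  [0, 0, 0],
  [0, 0, 0],
  [0, 0, 0],
  [0, 0, 0],
  [0, 0, 0],
], twist=[3, 3, 2.4, 0, 0])

```text
time: 35.25
tool_pos: [636.5, 145.3, 133.0]
tcp_rot: [3.141, 0.001, 0.045]
contact_force: [0.7, 0.1, -0.6]
grip_width: 11.3
finger_force: 30.0
```

```bash
python3 -c "
from h import *
go(636.9,145.4,33.3)"
```

```text
at [636.5 145.3 133. ] yaw 2.6 t 35.25 grip 11.3 shift [ 0.4 -0.  99.7]
```

>>> jog_arm([
  [0, 0, 0.01],
  [0, 0, 0.02],
  [0, 0, 0.025],
  [0, 0, 0.02],
  [0, 0, 0.013],
  [0, 0, 0.007],
  [0, 0, 0.003],
  [0, 0, 0.0015],
  [0, 0, 0.0006],
  [0, 0, 0],
], twist=[0, 0, 0, 0, 0, 0, 0, 0, 0, 0])

```text
time: 36.5
tool_pos: [636.9, 145.5, 33.6]
tcp_rot: [3.142, -0.001, 0.045]
contact_force: [-0.9, -0.4, -1.3]
grip_width: 11.1
finger_force: 30.0
```

>>> jog_arm([
  [0, 0, 0],
  [0, 0, 0],
  [0, 0, 0],
], twist=[0, 0, 0])

```text
time: 36.88
tool_pos: [636.8, 145.5, 33.3]
tcp_rot: [3.142, -0.0, 0.045]
contact_force: [0.1, -0.4, -0.5]
grip_width: 11.4
finger_force: 30.0
```

>>> jog_arm([
  [0, 0, 0],
  [0, 0, 0],
  [0, 0, 0],
  [0, 0, 0],
  [0, 0, 0],
  [0, 0, 0],
  [0, 0, 0],
], twist=[0, 0, 0, 0, 0, 0, 0], jaw=0.0918)

```text
time: 37.75
tool_pos: [636.7, 145.5, 33.2]
tcp_rot: [3.141, -0.0, 0.045]
contact_force: [0.2, -0.2, -0.1]
grip_width: 76.6
finger_force: 0.0
```

>>> jog_arm([
  [0, 0, -0.01],
  [0, 0, -0.02],
  [0, 0, -0.03],
  [0, 0, -0.04],
  [0, 0, -0.03],
  [-0.02, 0.04, 0],
  [-0.02, 0.05, 0],
  [-0.02, 0.05, 0],
  [-0.02, 0.05, 0],
  [-0.02, 0.05, 0],
], twist=[0, 0, 0, 0, 0, 0, 0, 0, 0, 0])

```text
time: 39.0
tool_pos: [547.1, -100.3, 164.2]
tcp_rot: [3.141, -0.001, 0.045]
contact_force: [0.7, -0.5, 0.4]
grip_width: 91.7
finger_force: 0.0
```

>>> jog_arm([
  [0, 0.05, 0],
  [0, 0.05, 0],
  [0, 0, 0],
  [0, 0, 0],
], twist=[0, 0, 0, 0])

```text
time: 39.5
tool_pos: [551.9, -198.3, 163.6]
tcp_rot: [-3.141, -0.0, 0.044]
contact_force: [0.5, 0.9, 0.2]
grip_width: 91.8
finger_force: 0.0
```

Run:
```python
from h import *
t=bot.capture("top")[120:330,140:250];s=bot.capture("scene")[110:250,230:420]
cv2.imwrite("pics/end.png",cv2.hconcat([cv2.resize(t,(262,500),interpolation=2),cv2.resize(s,(530,500),interpolation=2)]))
print(bot.get_obs()["tool_pos"],bot.get_obs()["time"])
```

```text
[ 552.0723147  -197.43693267  163.52123313] 39.6
```

View pics/end.png

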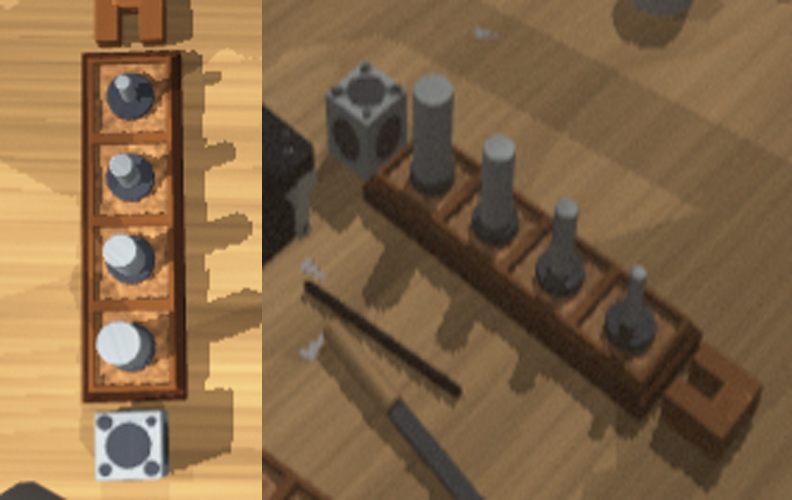

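All four stand upright and centred in their bays, from the thickest at the block to the thinnest at the bench pin. Feet are at (130,95), (130,177), (128,260) and (128,345) in the left crop.

```bash
python3 -c "
from plant import bot
print(bot.close_job())"
```

```text
the job is handed in; nothing more can be done
None
```

The job is handed in at about 40 s of the 123 s allowed: the final pictures show all four stakes upright and centred in the once-empty rack, thickest next to the doming block down to thinnest at the far end, with the arm clear; no verdict came back.

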